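# Offer a knife-handle block up to its fitting fixture

### The arm

A 6-joint arm with a two-finger parallel gripper is mounted at the origin on the work surface. World frame = base frame: x ahead of the robot, y to its left, z up, the work surface at z = 0. Lengths are in m, angles in rad, forces in N, time in s.
With the tool pointing down it reaches from about 0.275 to 0.85 m from the base axis. Payload 5.2 kg.
Tool frame: the origin (TCP) lies midway between the tips of the shut fingers; the grasp point (between the pads) lies 19 mm behind it; z points along the fingers, y is the line along which they close (so a half turn about z gives the same grasp; the last joint's range is limited). The gripper opens to 85 mm and grips with 20 to 120 N. Pads are 22 mm wide; open, the fingers measure 114 mm over their backs; the gripper's body (76 mm by 85 mm) begins 54 mm behind the grasp point. The pads swing forward as they close: fully open they stand 13 mm farther back than shut.
Start: joints at [-1.315, 0.259, 1.535, -0, 1.348, -0.203], TCP at [0.244, -0.493, 0.231] pointing down, gripper open.
Joint ranges: [-3.14, 3.14], [-0.91, 2.08], [0.19, 2.58], [-1.22, 4.36], [0.22, 2.71], [-3.12, 3.12]. Speed limits (rad/s): [2.57, 2.57, 3.14, 3.14, 3.14, 3.14].

### API

Orientations are given as a rotation vector (axis times angle).
In Python, from bench import bot gives the robot as it stands. The module is installed in compiled form; this text tells all that it offers. Calls block until the motion is done:
- bot.goto(position, orientation): joint-space move of the TCP to a pose.
- bot.movel(position, ori=None, velocity=0.15, f_stop=None): straight line of the TCP; ori=None keeps the orientation; velocity is the mean speed in m/s. With f_stop (N) it stops when the force on the tool has changed by that much, and returns True; else False.
- bot.move_j(angles): joint-space move.
- bot.gripper_to(opening): finger opening in m; the grip force is fixed at half the most; returns when the fingers have stopped.
- bot.dwell(seconds).
- bot.inverse_kinematics(position, orientation): joint angles nearest the present ones, or None.
- bot.read_state(): the state.
- bot.grab_frame(name): name is "scene" or "side" or "wrist"; returns the picture (480x640x3 uint8, red, green, blue); there is no depth.
- bot.get_calibration(name): a dict with "fovy" (degrees; the focal length in pixels is half the picture's height over the tangent of half this angle, whatever the lens; pixels are square), "cx", "cy" (the principal point, pixels), "position" and "attitude" of the camera in the world. Camera axes: x right, y down, z forward; pixel columns grow to the right and rows downward; lengths in m; the calibration is good to about 2 mm. The wrist camera is an equidistant fisheye: a pixel r from the principal point sees the ray r / f radians off the axis. A picture is of the moment at which its call begins: read the wrist's pose just before it. get_calibration takes no time and is no camera call; for the wrist camera it gives the pose at the moment of the call.
A pose or a line that the arm cannot do raises bot.IKError and nothing moves.
- bot.hand_in(): hands the job in; it is judged then, once.
The state is a dict: "t": time; "joints": joint angles; "qvel": joint speeds; "tau": joint torques, N m; "position": TCP position; "tool_rot": TCP orientation; "wrist_force": force on the tool from outside, world axes, zero at the start; "torque": the same for the moment, N m; "finger_gap": finger opening in m; "gripper_force": force on a finger pad.
Only numpy, scipy, OpenCV 4.12 (cv2) and the standard library are available. Lean on these libraries where they do the work, as an engineer would, in place of code of your own. Each camera call takes 0.05 s, during which the arm holds its last target. There are 200 camera calls.

### The job

Lift the loose dust cover off the handle-fitting fixture and set it down upright in the middle of the rubber mat. Then take the handle block out of the small green tray, carry it over the things standing on the bench without disturbing any of them, and hold it still and level over the uncovered nest, centred and lined up with it, bolster end towards the stop post, its underside about 15 mm above the nest's rim. The block must not touch the fixture, and you finish while still holding it there so the fitter can check it.

Things in the scene. Friction and masses are not known exactly. Their poses are not given: they have to be found in the camera images.
- fixture: Handle-fitting fixture, fixed: aluminium plate 200 x 100 x 12 mm (x, y, z), origin at its underside's centre on the bench. x runs towards the stop post, a steel pin 12 mm thick at x = 86 mm, top 72 mm above the bench. In the middle the nest, a rectangle of steel walls 5 mm thick, inside 124 x 48 mm, rim 26 mm above the bench. At the start the cover hides the nest.
- nest (a point): Centre of the nest at the height of its rim (26 mm above the bench), axes as the fixture's.
- cover: Loose grey plastic dust cover, an upturned box open below, 148 x 72 x 26 mm, walls 3 mm, 0.12 kg. It starts around the nest (4 mm play) standing on the plate, underside 12 mm above the bench. Origin at its underside's centre, x along its length. On top in the middle a black fin to grip: 60 mm along x, 14 mm thick along y, 26 to 56 mm above the origin.
- cover_grip (a point): Middle of the top edge of the cover's fin, 56 mm above the cover's origin.
- mat: Black rubber mat fixed on the bench, 200 x 120 x 3 mm, empty at the start, origin at the centre of its underside. It lies on one side of the fixture, the tray on the other; which is on the left varies.
- tray: Green open tray fixed on the bench, outside 190 x 180 x 40 mm (x, y, z), walls and floor 5 mm, origin at the centre of its underside; it holds the handle block.
- block: Loose knife-handle block, 110 x 34 x 30 mm (x, y, z), dark wood, thin white inlays on top, bright aluminium bolster 14 mm long at its +x end; 0.15 kg, centre of mass 9 mm towards the bolster. Origin at its underside's centre. It lies flat in the tray, inlays up, within 50 degrees of the fixture's yaw, bolster towards the same end as the stop post.
- bolster (a point): Middle of the bolster's top, on the block at x = 48 mm, 30 mm above its origin.
- glue_bottle: Small white glue bottle standing upright, 34 mm across, 85 mm high. Loose bystander on the bench; origin at the centre of its underside.
- jar: Amber glass jar with steel cap, 56 mm across, 75 mm high. Loose bystander on the bench; origin at the centre of its underside.
- can: Plain aluminium can, 52 mm across, 80 mm high. Loose bystander on the bench; origin at the centre of its underside.
- weight: Brass knobbed weight, 48 mm across, 70 mm high. Loose bystander on the bench; origin at the centre of its underside.
- tape: Roll of tape lying flat, 100 mm across, 48 mm high. Loose bystander on the bench; origin at the centre of its underside.
- scales: Bare thin wooden handle blank lying flat, 80 x 30 x 12 mm. Loose bystander on the bench; origin at the centre of its underside.
- stone: White sharpening stone lying flat, 70 x 26 x 10 mm. Loose bystander on the bench; origin at the centre of its underside.
- rule: Dark steel rule lying flat, 150 x 25 x 4 mm. Loose bystander on the bench; origin at the centre of its underside.

How it is judged:
On the way:
1. the dust cover stands upright and released in the middle of the mat (horizontal distance between cover and mat below 0.05 m and height (world z) of cover below 0.008 m and angle between cover's own z axis and vertical below 0.06 rad and linear speed of cover below 0.02 m/s and contact force between the fingers and cover below 0.05 N), for 0.2 s.
At the end, for the whole second after the job is handed in: Cover upright, released, within 50 mm of the mat's centre; block held still, underside 5 to 26 mm above the nest's rim, centre within 7 mm of the nest's, within 0.09 rad of level and of the fixture's direction, bolster towards the post, touching only the fingers (all of step 1 and horizontal distance between block and nest below 0.007 m and z of block in the frame of nest between 0.005 and 0.026 m and angle between the x axis of block and the x axis of fixture, either way round below 0.09 rad and angle between block's own z axis and vertical below 0.09 rad and x of bolster in the frame of nest above 0.03 m and linear speed of block below 0.02 m/s and angular speed of block below 0.15 rad/s and contact force between the fingers and block above 1 N and contact force between block and fixture below 0.05 N and contact force between block and cover below 0.05 N); the arm keeps its last pose, push and grip.
It fails at once if the block touches the fixture (contact force between block and fixture above 0.3 N).
It fails at once if a bystander is shifted by more than 20 mm or tipped (distance of any of glue_bottle, jar, can, weight, tape, scales, stone, rule from where it was at the start of the episode above 0.02 m or angle between any of glue_bottle, jar, can, weight, tape, scales, stone, rule's own z axis and vertical above 0.3 rad).
It also fails if it takes over 61 s, if anything falls off the work surface, if the arm or the gripper's body presses on something with over 40 N, if the wrist force passes 120 N, or if a joint passes its speed limit or range.

## Working session

There is one attempt and no reset: what is moved stays moved. The work goes in short steps, each a Python script; the robot and the scene stay as the last script left them, time stands still between calls to the robot, and variables do not carry over. Pictures are saved under pics/ and viewed, at most 10 in all, crops included, and the job is handed in when it is done.

```bash
mkdir -p pics; python3 - <<'E'
from bench import bot
import cv2
for n in ("scene","side","wrist"):
    c=bot.get_calibration(n); print(n,c)
    cv2.imwrite(f"pics/{n}0.png",bot.grab_frame(n)[:,:,::-1])
s=bot.read_state();print(s["t"],s["position"],s["tool_rot"],s["finger_gap"])
E
```

```text
scene {'fovy': 46.0099175513498, 'cx': 320.7929049867101, 'cy': 231.33560483153897, 'position': array([ 1.112847  , -0.26248067,  0.93675519]), 'attitude': array([-2.1924378 , -1.35342763,  0.45899417])}
side {'fovy': 47.06238938159366, 'cx': 325.4292543855171, 'cy': 239.60145932818585, 'position': array([0.47580384, 0.69040827, 0.8485542 ]), 'attitude': array([-0.16143184,  2.90638796, -1.0767998 ])}
wrist {'fovy': 65.70646984690485, 'cx': 317.73116835594413, 'cy': 241.41274853240307, 'position': array([ 0.30385308, -0.46196265,  0.37337605]), 'attitude': array([ 2.46709965, -1.5342323 , -0.21170696])}
0.15 [ 0.24351682 -0.49272314  0.23064808] [-3.05790880e+00 -7.14052109e-01 -1.16220913e-05] 0.08525489044484105
```

View pics/scene0.png

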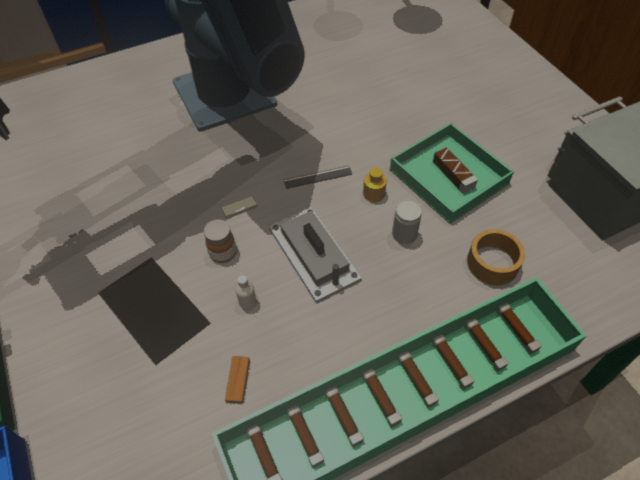

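View pics/side0.png

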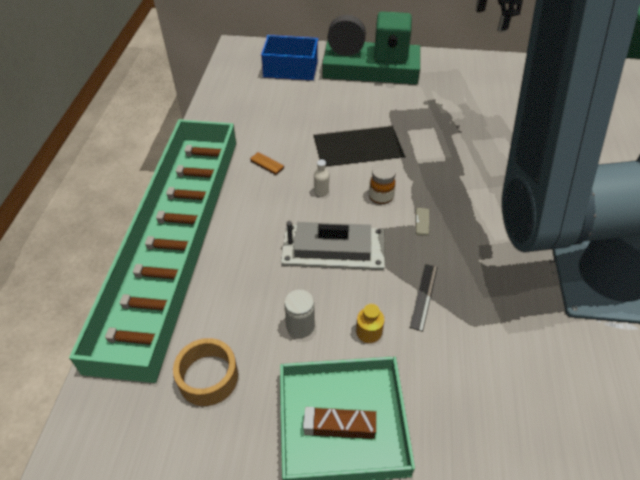

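The scene view shows the mat (corners about (100,292), (150,259), (209,323), (157,362)), the covered fixture (plate (273,227) to (359,278), fin at (314,236), post at (336,272)) and the tray with the block (454,167). The side view shows the fin at (333,231), the post at (290,232) and the block at (341,422).

```bash
cat > h.py <<'E'
from bench import bot
import numpy as np, cv2
from scipy.spatial.transform import Rotation as R
def ray(n,p,c=None):
    c=c or bot.get_calibration(n); f=240/np.tan(np.radians(c["fovy"]/2))
    u=np.array([p[0]-c["cx"],p[1]-c["cy"]],float)
    if n=="wrist":
        r=np.hypot(*u); th=r/f; d=np.r_[u/max(r,1e-9)*np.sin(th),np.cos(th)]
    else: d=np.r_[u/f,1]; d/=np.linalg.norm(d)
    return c["position"],R.from_rotvec(c["attitude"]).apply(d)
def plane(r,z): return r[0]+r[1]*(z-r[0][2])/r[1][2]
def tri(rs):
    A=sum(np.eye(3)-np.outer(d,d) for o,d in rs); b=sum((np.eye(3)-np.outer(d,d))@o for o,d in rs)
    return np.linalg.solve(A,b)
def down(yaw):  # tool z down, tool y (closing line) at angle yaw+90deg
    return (R.from_euler('z',yaw)*R.from_rotvec([np.pi,0,0])).as_rotvec()
E
python3 - <<'E'
from h import *
np.set_printoptions(precision=4,suppress=True)
S=lambda *p:ray("scene",p); D=lambda *p:ray("side",p)
print("fin mid",tri([S(314,236),D(333,231)])); print("post top",tri([S(336,266),D(290,223)]))
print("block",tri([S(454,167),D(341,422)]))
for z,ps in((.012,[(273,227),(309,211),(359,278),(318,297)]),(.003,[(100,292),(150,259),(209,323),(157,362)]),(.04,[(391,160),(452,126),(511,173),(452,215)])):
    q=np.array([plane(S(*p),z) for p in ps]); print(q[:,:2].tolist(), q.mean(0))
for n,z,p in(("jar",.075,(218,228)),("glue",.085,(243,281)),("can",.08,(408,210)),("weight",.07,(376,172)),("tape",.048,(497,250)),("scales",.012,(237,379)),("stone",.01,(239,207)),("rule",.004,(318,177))):
    print(n,plane(S(*p),z))
m=np.array([tri([S(100,292),D(405,157)]),tri([S(157,362),D(314,133)])]);print("mat corners",m)
for n in("scene","side"):
    im=bot.grab_frame(n); h=cv2.cvtColor(im,cv2.COLOR_RGB2HSV)
    x0,y0,x1,y1={"scene":(425,140,485,195),"side":(295,395,390,450)}[n]
    m=cv2.inRange(h,(35,60,0),(95,255,255))[y0:y1,x0:x1]==0
    k,l,st,ce=cv2.connectedComponentsWithStats(m.astype(np.uint8)); i=1+st[1:,4].argmax()
    pts=np.argwhere(l==i)[:,::-1]+[x0,y0]; print(n,cv2.minAreaRect(pts.astype(np.float32)),st[i])
E
```

```text
fin mid [ 0.5381 -0.007   0.059 ]
post top [ 0.6224 -0.0053  0.0716]
block [0.4891 0.3522 0.027 ]
[[0.4488895219371468, -0.05807613518921537], [0.4448845478410781, 0.025283428162897137], [0.6346203376783643, 0.0400215301488715], [0.6364129935583163, -0.04800136101015409]] [ 0.5412 -0.0102  0.012 ]
[[0.4341536792378795, -0.4124886536968093], [0.4040697172081168, -0.305525131555563], [0.590336844535607, -0.24833943913387468], [0.6209737444975663, -0.35595152486756865]] [ 0.5124 -0.3306  0.003 ]
[[0.41950792035617535, 0.23462373763335842], [0.3919565482226689, 0.410236810590549], [0.5669243448875246, 0.4401899092325076], [0.6040330634762876, 0.26663036678966395]] [0.4956 0.3379 0.04  ]
jar [ 0.4488 -0.1663  0.075 ]
glue [ 0.5858 -0.1684  0.085 ]
can [0.5783 0.1748 0.08  ]
weight [0.4576 0.1736 0.07  ]
tape [0.7167 0.2901 0.048 ]
scales [ 0.7172 -0.2416  0.012 ]
stone [ 0.367  -0.1005  0.01  ]
rule [0.3626 0.0864 0.004 ]
mat corners [[ 0.3831 -0.4204 -0.0855]
 [ 0.6216 -0.3567  0.0091]]
scene ((454.5000305175781, 169.99998474121094), (53.03300476074219, 20.50609588623047), 45.0) [  9   8  44  46 959]
side ((340.0794982910156, 421.8696594238281), (74.44806671142578, 29.063005447387695), 2.7927021980285645) [   8   11   75   32 2030]
```

```bash
python3 - <<'E'
from h import *
import pickle
out=[]
for i,(x,y) in enumerate([(.44,-.04),(.51,.03)]):
    bot.goto([x,y,.2],down(0.06)); bot.dwell(.15)
    c=bot.get_calibration("wrist"); im=bot.grab_frame("wrist"); out.append((c,im))
    cv2.imwrite(f"pics/f{i}.png",im[:,:,::-1])
pickle.dump(out,open("f.pkl","wb")); print(bot.read_state()["t"],out[0][0])
E
python3 -c "
import cv2,numpy as np
cv2.imwrite('pics/f01.png',cv2.resize(np.hstack([cv2.imread('pics/f0.png'),cv2.imread('pics/f1.png')]),(800,300),interpolation=cv2.INTER_AREA))"
```

```text
2.9333 {'fovy': 65.70646984690485, 'cx': 317.73116835594413, 'cy': 241.41274853240307, 'position': array([ 0.50737008, -0.03591008,  0.3428095 ]), 'attitude': array([ 2.13228097, -2.0123793 , -0.27508904])}
```

View pics/f01.png

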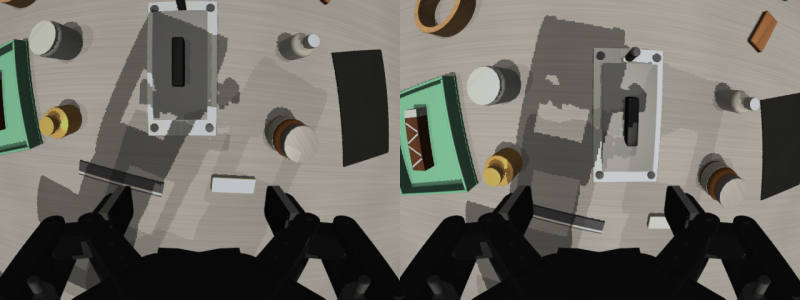

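The wrist views show the fin at about (285,99) and (370,194) in full-size pixels, with four dark screws at the plate corners. Next I mask the dark components in both views.

```bash
python3 - <<'E'
from h import *
import pickle
np.set_printoptions(precision=4,suppress=True)
fs=[]
for (c,im),(fx,fy),roi in zip(pickle.load(open("f.pkl","rb")),[(285,99),(370,194)],[(230,0,360,225),(300,70,430,300)]):
    g=cv2.cvtColor(im,cv2.COLOR_RGB2GRAY); x0,y0,x1,y1=roi
    print("gray fin col",g[fy-45:fy+50:6,fx],"row",g[fy,fx-24:fx+24:3])
    for t in(40,75):
        k,l,st,ce=cv2.connectedComponentsWithStats((g[y0:y1,x0:x1]<t).astype(np.uint8))
        for i in range(1,k):
            if 40<st[i,4]<3000:
                pts=(np.argwhere(l==i)[:,::-1]+[x0,y0]).astype(np.float32); r=cv2.minAreaRect(pts)
                q=[plane(ray("wrist",p,c),.068)[:2] for p in cv2.boxPoints(r)]
                print(t,st[i,4],np.round(r[0],1),np.round(r[1],1),round(r[2],1),"z.068",plane(ray("wrist",r[0],c),.068)[:2],"z.012",plane(ray("wrist",r[0],c),.012)[:2])
                if st[i,4]>400: print("   box",np.array(q).ravel())
E
python3 -c "
import cv2,numpy as np
a=cv2.imread('pics/f0.png')[0:225,220:370];b=cv2.imread('pics/f1.png')[70:295,300:450]
cv2.imwrite('pics/fc.png',cv2.resize(np.hstack([a,b]),(800,600),interpolation=cv2.INTER_NEAREST))"
```

```text
gray fin col [81 22 25 26 26 28 26 26 28 27 28 27 27 28 36 82] row [81 81 82 81 81 17 24 26 27 28 21  7 71 72 76 82]
40 207 [289.6   7.4] [17.1 13.2] 80.5 z.068 [ 0.6093 -0.009 ] z.012 [ 0.63   -0.0036]
40 1642 [285.   98.5] [79. 20.] 90.0 z.068 [ 0.5375 -0.0102] z.012 [ 0.5436 -0.005 ]
   box [ 0.5674 -0.0011  0.5678 -0.0157  0.5084 -0.0191  0.5078 -0.0044]
75 221 [289.3   7.5] [17.1 14.3] 81.9 z.068 [ 0.6092 -0.0088] z.012 [ 0.63   -0.0033]
75 97 [247.   13.5] [11. 12.] 90.0 z.068 [0.6041 0.0226] z.012 [0.6238 0.0346]
75 2333 [289.5  98.5] [81. 31.] 90.0 z.068 [ 0.5376 -0.0135] z.012 [ 0.5437 -0.0089]
   box [ 0.5681 -0.0003  0.5689 -0.023   0.508  -0.0265  0.507  -0.0037]
75 378 [312. 183.] [14. 36.] 90.0 z.068 [ 0.4757 -0.0334] z.012 [ 0.4692 -0.0329]
75 52 [245.8 202.8] [ 9.2 11.3] 45.0 z.068 [0.4583 0.016 ] z.012 [0.4482 0.0266]
75 204 [243.5 217.5] [13. 27.] 90.0 z.068 [0.4467 0.0176] z.012 [0.4344 0.0285]
75 265 [278.5 220.5] [ 7. 35.] 90.0 z.068 [ 0.4458 -0.0095] z.012 [ 0.4332 -0.0042]
gray fin col [ 86  13  26  25  24  24  22  23  22  37  67  66  65  63  27 140] row [157 1
[... 227 characters left out ...]
1]
   box [ 0.5095  0.0002  0.5682  0.003   0.5691 -0.0138  0.51   -0.0172]
40 43 [376.5 224.3] [10.6 26.9] 31.3 z.068 [ 0.5164 -0.0142] z.012 [ 0.5041 -0.0241]
75 239 [370.  88.] [14.1 22.6] 45.0 z.068 [ 0.6184 -0.0015] z.012 [ 0.627  -0.0088]
75 146 [320.5  88.5] [13. 13.] 0.0 z.068 [0.6152 0.0345] z.012 [0.6231 0.0346]
75 2766 [358.  191.5] [95. 70.] 90.0 z.068 [0.5405 0.0021] z.012 [ 0.5332 -0.0045]
   box [ 0.5742  0.0303  0.5781 -0.0214  0.5055 -0.0284  0.5023  0.0259]
75 486 [304.5 217.5] [ 9. 99.] 0.0 z.068 [0.5183 0.0409] z.012 [0.5064 0.0423]
   box [0.4786 0.0425 0.5555 0.0461 0.5558 0.0395 0.479  0.0355]
75 42 [303.  270.5] [7. 6.] 90.0 z.068 [0.4758 0.04  ] z.012 [0.4552 0.0412]
```

View pics/fc.png

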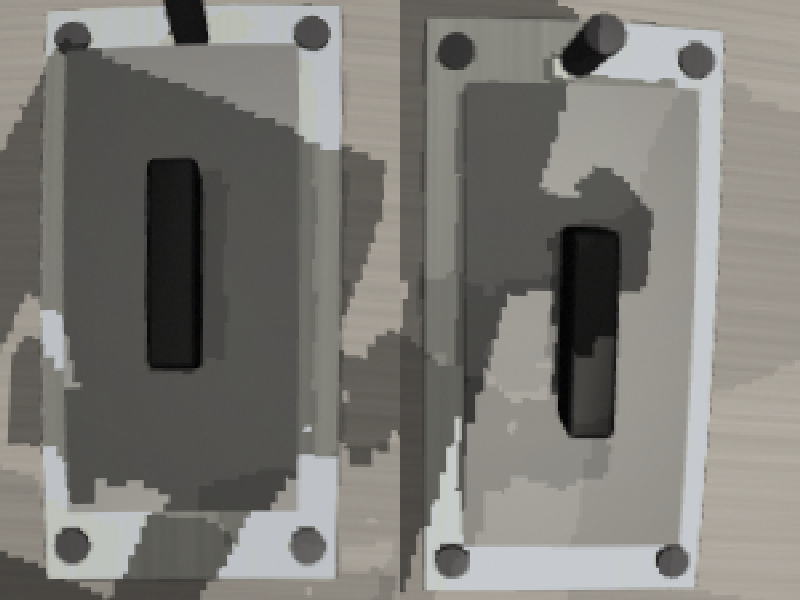

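Crop: fin top centres at about (284.6,98.6) and (372.7,194.5) in full-size pixels. All four plate screws are visible in both views.

```bash
python3 - <<'E'
from h import *
import pickle
np.set_printoptions(precision=4,suppress=True)
(c0,_),(c1,_)=pickle.load(open("f.pkl","rb"))
s=8/3; A=lambda x,y:ray("wrist",(220+x/s,y/s),c0); B=lambda x,y:ray("wrist",(300+(x-400)/s,70+y/s),c1)
print("fin top",tri([A(172,263),B(594,332)]))
ft=[tri([A(*a),B(*b)]) for a,b in(((172,158),(592,228)),((172,367),(594,436)))]
d=ft[0]-ft[1];print("fin ends",ft,np.arctan2(d[1],d[0]))
P=np.array([tri([A(*a),B(*b)]) for a,b in(((72,38),(457,50)),((312,32),(697,60)),((72,545),(452,560)),((307,545),(672,560)))])
print(P,P.mean(0)); f=P[0]+P[1]-P[2]-P[3]; print("yaw",np.arctan2(f[1],f[0]), np.arctan2(*(P[0]-P[2])[1::-1]),np.arctan2(*(P[1]-P[3])[1::-1]))
l=P[0]+P[2]-P[1]-P[3]; print("yaw2",np.arctan2(-l[0],l[1]))
E
```

```text
fin top [ 0.5381 -0.0097  0.0634]
fin ends [array([ 0.5683, -0.0073,  0.0628]), array([ 0.5086, -0.0117,  0.0681])] 0.07333569880036898
[[ 0.6225  0.0339  0.0141]
 [ 0.6267 -0.0459  0.0143]
 [ 0.4471  0.0251  0.0135]
 [ 0.4513 -0.0546  0.0141]] [ 0.5369 -0.0104  0.014 ]
yaw 0.05005297268944559 0.0504013897163187 0.0497044365129147
yaw2 0.052892861464655945
```

```bash
python3 - <<'E'
from h import *
np.set_printoptions(precision=4,suppress=True)
st=lambda m:(lambda s:print(m,round(s["t"],2),s["position"],s["wrist_force"],s["finger_gap"],s["gripper_force"]))(bot.read_state())
bot.gripper_to(.06)
bot.goto([.538,-.0097,.13],down(.06))
print(bot.movel([.538,-.0097,.043],velocity=.1,f_stop=10)); st("down")
bot.gripper_to(.0); st("grip")
bot.movel([.538,-.0097,.075],velocity=.06); bot.movel([.538,-.0097,.19],velocity=.2); st("up")
if bot.read_state()["finger_gap"]>.01:
    bot.movel([.512,-.331,.19],down(.29),velocity=.2); bot.movel([.512,-.331,.06],velocity=.15)
    print(bot.movel([.512,-.331,.030],velocity=.03,f_stop=4)); st("set")
cv2.imwrite("pics/set.png",bot.grab_frame("scene")[200:400,60:360,::-1])
E
```

```text
False
down 4.76 [ 0.5386 -0.0097  0.0437] [-0.0684  0.5794  0.2157] 0.060014620631733295 0.0
grip 5.24 [ 0.5384 -0.0098  0.0435] [-0.413  -0.4149  3.5087] 0.012893181411380511 59.073801040649414
up 6.65 [ 0.5372 -0.0095  0.1888] [-1.2365 -0.1976 -1.4063] 0.012661160681808538 58.46526503562927
True
set 10.22 [ 0.5117 -0.3308  0.0346] [-0.9757 -0.2098  3.9159] 0.012643130358407601 59.31342422962189
```

View pics/set.png

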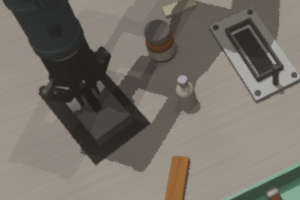

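The cover stands on the mat, held at its fin, and the nest is uncovered. I release it and look at the nest and the block.

```bash
python3 - <<'E'
from h import *
import pickle
bot.gripper_to(.06); bot.movel([.512,-.331,.2],velocity=.2)
out=[]
for i,(x,y) in enumerate([(.45,-.04),(.50,.03),(.40,.30),(.44,.38)]):
    bot.goto([x,y,.2],down(0.06)); bot.dwell(.15)
    c=bot.get_calibration("wrist"); im=bot.grab_frame("wrist"); out.append((c,im))
    cv2.imwrite(f"pics/g{i}.png",im[:,:,::-1])
pickle.dump(out,open("g.pkl","wb")); print(bot.read_state()["t"])
E
python3 - <<'E'
import cv2,numpy as np,sys
sys.path.insert(0,'.')
from h import *
import pickle
g=pickle.load(open("g.pkl","rb")); cr=[];o=[]
for (c,im),P in zip(g,[(.537,-.01,.026)]*2+[(.489,.352,.03)]*2):
    f=240/np.tan(np.radians(c["fovy"]/2)); v=R.from_rotvec(c["attitude"]).inv().apply(np.array(P)-c["position"])
    r=np.hypot(v[0],v[1]); u=v[:2]/r*np.arctan2(r,v[2])*f+[c["cx"],c["cy"]]
    x=int(np.clip(u[0]-100,0,440)); y=int(np.clip(u[1]-130,0,220)); o.append((x,y)); cr.append(im[y:y+260,x:x+200,::-1])
print(o); cv2.imwrite("pics/gc.png",cv2.resize(np.hstack(cr[:2]),(800,520),interpolation=cv2.INTER_NEAREST));cv2.imwrite("pics/gd.png",cv2.resize(np.hstack(cr[2:]),(800,520),interpolation=cv2.INTER_NEAREST))
E
```

```text
15.6917
[(187, 0), (267, 48), (161, 0), (254, 34)]
```

View pics/gc.png

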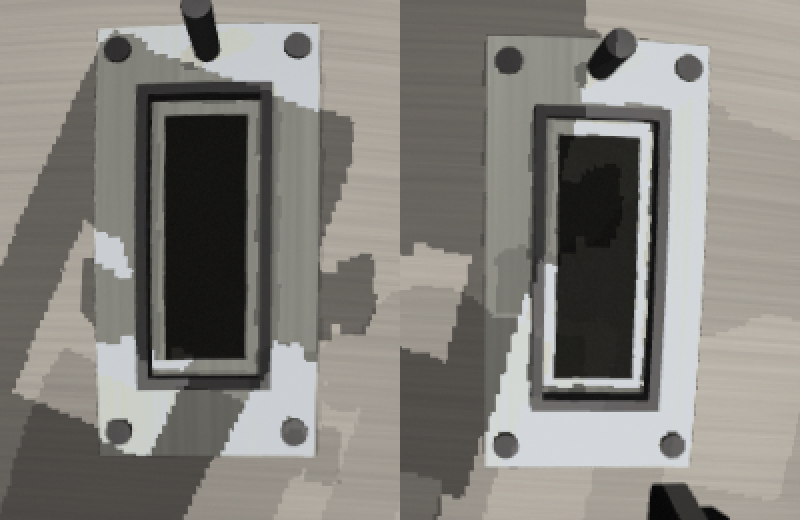

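View pics/gd.png

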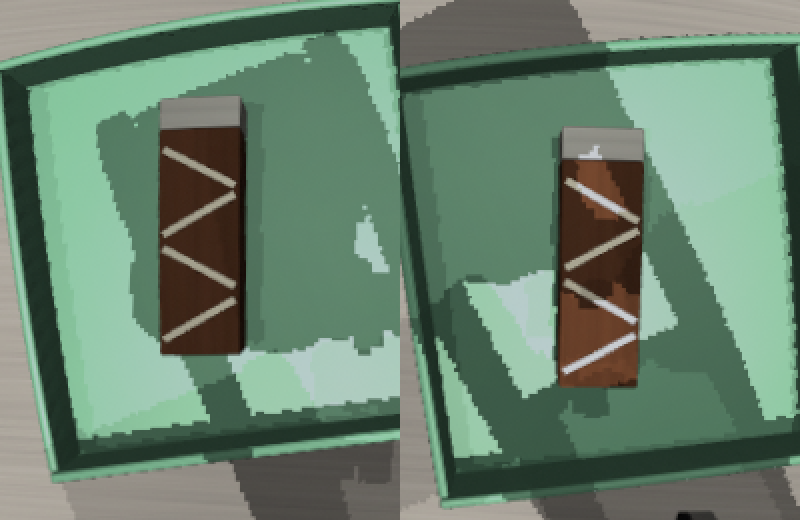

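The crops show the nest rim, outer corners (137,84) to (270,388) and (534,105) to (658,410), and the block's top corners, (160,98) to (240,354) and (562,128) to (637,386).

```bash
python3 - <<'E'
from h import *
import pickle
np.set_printoptions(precision=4,suppress=True)
c=[a for a,_ in pickle.load(open("g.pkl","rb"))]; o=[(187,0),(267,48),(161,0),(254,34)]; 
def ry(i,p): return ray("wrist",(o[i][0]+(p[0]-400*(i%2))/4 ,o[i][1]+p[1]/2),c[i])
def go(n,i,A,B):
    # crop scale: x 4->2 (two 200 px crops across 800)
    r=lambda k,p: ray("wrist",(o[k][0]+(p[0]-400*(k%2))/2,o[k][1]+p[1]/2),c[k])
    P=np.array([tri([r(i,a),r(i+1,b)]) for a,b in zip(A,B)]); print(n,P,"mean",P.mean(0))
    f=P[0]+P[1]-P[2]-P[3]; l=P[0]+P[2]-P[1]-P[3]; print(" yaw",np.arctan2(f[1],f[0]),np.arctan2(-l[0],l[1]),"len",np.linalg.norm(f)/2,np.linalg.norm(l)/2)
go("rim out",0,[(137,84),(272,82),(138,390),(270,388)],[(534,105),(670,110),(532,408),(658,410)])
go("rim in",0,[(148,95),(261,93),(149,378),(259,376)],[(545,117),(658,122),(543,396),(648,398)])
go("screws",0,[(118,49),(298,45),(118,432),(294,432)],[(509,60),(689,68),(506,445),(672,445)])
go("block",2,[(160,98),(240,96),(160,354),(240,354)],[(563,128),(643,130),(562,386),(637,386)])
E
```

```text
rim out [[ 0.6022  0.0222  0.0245]
 [ 0.6049 -0.0355  0.0256]
 [ 0.4683  0.0149  0.0227]
 [ 0.4722 -0.0423  0.0265]] mean [ 0.5369 -0.0102  0.0248]
 yaw 0.052901744948298246 0.05711281530159074 len 0.1335312617570787 0.057636040347429425
rim in [[ 0.5975  0.0172  0.0234]
 [ 0.5995 -0.031   0.025 ]
 [ 0.4737  0.0103  0.0213]
 [ 0.477  -0.0374  0.0247]] mean [ 0.5369 -0.0102  0.0236]
 yaw 0.054187037260444756 0.05470544953867832 len 0.12331988069294189 0.04810032171001802
screws [[ 0.6228  0.0341  0.0128]
 [ 0.6268 -0.0459  0.0134]
 [ 0.4471  0.0252  0.0144]
 [ 0.4508 -0.0547  0.0127]] mean [ 0.5369 -0.0103  0.0133]
 yaw 0.05039550619111633 0.04841596631077913 len 0.176111532704863 0.0800066733435599
block [[0.5432 0.3714 0.0375]
 [0.5452 0.3385 0.0341]
 [0.4358 0.3654 0.0398]
 [0.4364 0.3326 0.0335]] mean [0.4901 0.352  0.0362]
 yaw 0.05508250638095224 0.04047628772195914 len 0.10826709920176121 0.03320144517381319
```

```bash
python3 - <<'E'
from h import *
np.set_printoptions(precision=4,suppress=True)
st=lambda m:(lambda s:print(m,round(s["t"],2),s["position"],s["wrist_force"],s["torque"],s["finger_gap"],s["gripper_force"]))(bot.read_state())
yw=.052; u=np.array([np.cos(yw),np.sin(yw)])
g=np.array([.490,.352])+.009*u
bot.goto([*g,.11],down(yw)); bot.gripper_to(.058)
print(bot.movel([*g,.009],velocity=.08,f_stop=10)); st("down")
bot.gripper_to(0); st("grip")
if bot.read_state()["finger_gap"]>.025:
    bot.movel([*g,.05],velocity=.05); bot.movel([*g,.2],velocity=.15); st("up")
    n=np.array([.537,-.0102])+.009*u
    bot.movel([*n,.2],down(.051),velocity=.15); bot.movel([*n,.09],velocity=.1); bot.dwell(.3); st("over")
for k,(x,y) in {"scene":(220,130),"side":(240,140)}.items():
    cv2.imwrite(f"pics/o_{k}.png",bot.grab_frame(k)[y:y+200,x:x+200,::-1])
cv2.imwrite("pics/o.png",cv2.resize(np.hstack([cv2.imread(f"pics/o_{k}.png") for k in("scene","side")]),(800,400),interpolation=cv2.INTER_NEAREST))
E
```

```text
False
down 17.84 [0.4995 0.3527 0.0096] [0.1583 0.9154 0.5663] [-0.0128 -0.0087  0.0427] 0.0580323129893147 0.0
grip 18.18 [0.4995 0.3527 0.0098] [ 0.5311 -0.0537  4.2637] [-0.0312  0.0541  0.0281] 0.032847016096955166 61.56241536140442
up 20.3 [0.4984 0.3522 0.1988] [-0.8118 -0.9794 -1.8978] [ 0.0131 -0.0097 -0.0093] 0.03315310608551635 60.967304706573486
over 24.43 [ 0.5462 -0.0098  0.0904] [ 0.1089  1.0572 -1.3358] [0.0113 0.013  0.0083] 0.0331928706870969 60.9680700302124
```

View pics/o.png

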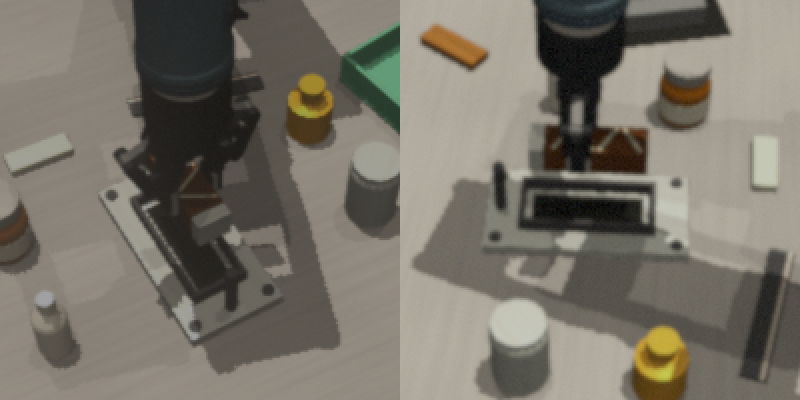

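The block is held level over the nest, bolster towards the post, and the bystanders have not moved. I lower it and check the height.

```bash
python3 - <<'E'
from h import *
np.set_printoptions(precision=4,suppress=True)
p=bot.read_state()["position"]; n=np.array([.537,-.0102])+.009*np.array([.9987,.051])
bot.movel([*n,.046],velocity=.04); bot.dwell(.5); s=bot.read_state(); print(s["t"],s["position"],s["wrist_force"],s["finger_gap"],s["gripper_force"])
a=bot.grab_frame("scene")[200:300,270:370,::-1]; b=bot.grab_frame("side")[180:280,280:380,::-1]
w=cv2.resize(np.hstack([a,b]),(800,400),interpolation=cv2.INTER_CUBIC); cv2.imwrite("pics/fin.png",cv2.convertScaleAbs(w,alpha=1.6,beta=15))
E
```

```text
26.2833 [ 0.546  -0.0097  0.046 ] [ 0.5373 -0.2345 -1.1711] 0.033489130983386566 60.968087911605835
```

View pics/fin.png

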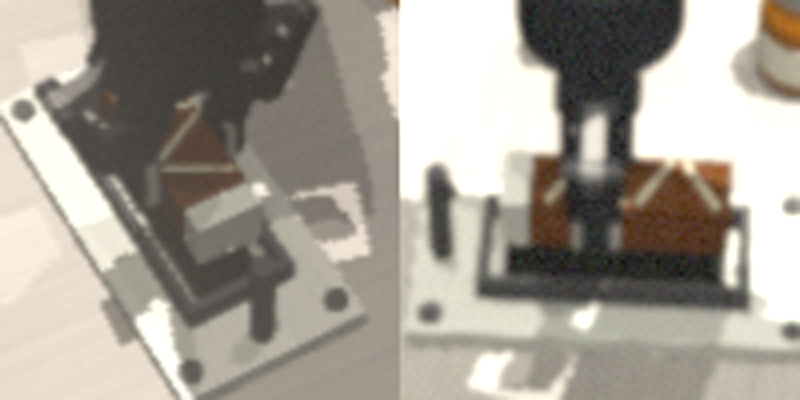

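Zoomed final view. Scene half: bolster corners at (186,212) and (264,238). Side half: matching corners at (508,155) and (503,246), far end at (726,253). I triangulate these.

```bash
python3 - <<'E'
from h import *
np.set_printoptions(precision=4,suppress=True)
A=lambda x,y:ray("scene",(270+x/4,200+y/4)); B=lambda x,y:ray("side",(280+(x-400)/4,180+y/4))
M=R.from_euler('z',-.051); T=lambda p:M.apply(p-[.537,-.0102,.026])
print("bot +x+y",T(tri([A(264,238),B(503,246)])),"want .055 .017 .015")
print("top +x-y",T(tri([A(186,212),B(508,155)])),"want .055 -.017 .045")
for p in((503,246),(726,253)):
    o,d=B(*p); o2=T(o); d2=M.apply(d); print("side on y=.017:",o2+d2*(.017-o2[1])/d2[1])
# same-method check on post top & plate corner screws
print("screws side",[T(plane(B(*p),.013)) for p in((430,312),(790,330))],"want x +-.088,y.04")
E
```

```text
bot +x+y [0.0551 0.0182 0.0137] want .055 .017 .015
top +x-y [ 0.0497 -0.0149  0.0473] want .055 -.017 .045
side on y=.017: [0.0532 0.017  0.0143]
side on y=.017: [-0.0541  0.017   0.0167]
screws side [array([ 0.0877,  0.0379, -0.013 ]), array([-0.0868,  0.0386, -0.013 ])] want x +-.088,y.04
```

```bash
python3 - <<'E'
from h import *
a=bot.grab_frame("scene")[230:380,80:280,::-1]; b=bot.grab_frame("side")[60:210,260:460,::-1]
cv2.imwrite("pics/cov.png",cv2.convertScaleAbs(cv2.resize(np.hstack([a,b]),(800,300)),alpha=1.6,beta=15))
E
```

```text
(no output)
```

View pics/cov.png

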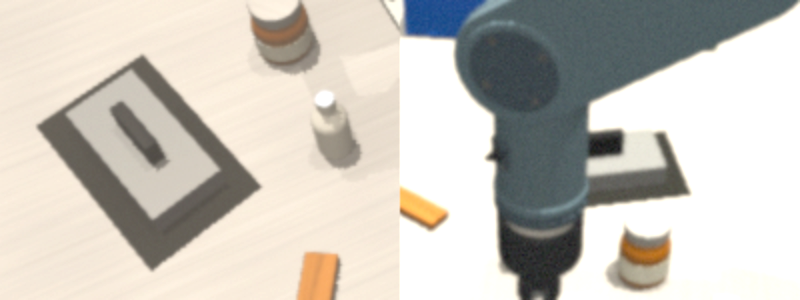

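The cover stands flat and centred on the mat, its fin at (138,133) in the crop, and the jar and bottle are undisturbed.

```bash
python3 -c "
from bench import bot
print(bot.hand_in())"
```

```text
the job is handed in; nothing more can be done
None
```

Job handed in at about 26 s; no verdict was returned. The cover stands released in the middle of the mat, and the block is held level over the nest, bolster towards the post, measured within about 2 mm of centre and 15 mm above the rim.

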